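Tip the fork bracket onto its side in the laying jig

ROBOT

A 6-joint arm with a two-finger parallel gripper is mounted at the origin on a cart in front of the work surface, level with it; the furniture and walls round the work are solid. World frame = base frame: x ahead of the robot, y to its left, z up, the work surface at z = 0. Lengths are in m, angles in rad, forces in N, time in s.
With the tool pointing down it reaches from about 0.375 to 0.9 m from the base axis. Payload 3.1 kg.
Tool frame: the origin (TCP) lies midway between the tips of the shut fingers; the grasp point (between the pads) lies 19 mm behind it; y points along the fingers, x is the direction in which the jaws open and shut, and the axes are right-handed (so a half turn about y gives the same grasp; the last joint's range is limited). The gripper opens to 87 mm and grips with 3 to 60 N. Pads are 19 mm wide; open, the fingers measure 117 mm over their backs; the gripper's body (75 mm by 190 mm) begins 51 mm behind the grasp point.
Start: joints at [1.073, 0.527, 1.433, -0, 1.181, -0.178], TCP at [0.196, 0.593, 0.223] pointing down, gripper open.
Joint ranges: [-3.08, 3.08], [-0.75, 2.2], [0.22, 2.44], [-1.43, 4.57], [0, 2.65], [-2.85, 2.85]. Speed limits (rad/s): [2.79, 2.79, 3.14, 3.14, 3.14, 3.14].

INTERFACE

Orientations are given as a unit quaternion [x, y, z, w].
In Python, from rig import * gives the robot as it stands.
- The arm moves only by the tool jog_arm, never from a script. Its argument "series" is a list of rows, each a list of 7 numbers: the shift along the tool's x, y, z in mm, then the turn, a rotation vector about the tool's x, y, z in rad, then the gripper's target within -1 to 1 (shut at 1, half-way at 0, fully open at -1). A call has 1 to 20 rows; each row is the pose to reach, as a shift and turn from the pose commanded when the call began, along the tool's axes at that moment; what a row does not reach only later rows make up. A row lasts 1/8 s, in which the tool goes at most 62.5 mm and 10.7 degrees, less where a joint would pass 70% of its speed; a pose out of reach is approached as far as the arm can. A call with a gripper value outside its range is refused whole. The fingers move at their own pace and stop on an object; "grip_force" is the grip in N (left out, the last holds). Time passes only in rows, so rows that repeat a pose let the fingers close. It gives the time, the measured TCP pose, the force and the opening at its end, in the units of the state.
- get_obs(): the state, without advancing time (a new reading comes with each control period).
- camera(name): name is "scene" or "top" or "wrist"; returns a dict with "img" (480x640x3 uint8, red, green, blue), "depth" (480x640 float32, m along the optical axis (not along the pixel's ray), 0 where there is no reading), "camera_matrix" (3x3 intrinsics, pixels), "rvec" (rotation vector, rad) and "tvec" (3), from world to camera coordinates, as OpenCV has them. Camera axes: x right, y down, z forward; pixel columns grow to the right and rows downward; lengths in m; the calibration is good to about 2 mm. The wrist camera is an equidistant fisheye: a pixel r from the principal point sees the ray r / f radians off the axis. A picture is of the moment at which its call begins.
- hand_in(): hands the job in, once; it reports no verdict.
The state is a dict: "time": time; "q": joint angles; "joint_velocities": joint speeds; "joint_torque": joint torques, N m; "position": TCP position; "tool_rot": TCP orientation; "ft_force": force on the tool from outside, world axes, zero at the start; "moment": the same for the moment, N m; "grip_width": finger opening in m.
Only numpy, scipy, OpenCV 4.12 (cv2) and the standard library are available. Lean on these libraries where they do the work, as an engineer would, in place of code of your own. Each camera call takes 0.05 s, during which the arm holds its last target.

TASK

Lay the standing fork bracket on its side in the laying jig, without gripping or lifting it: push its foot flange square up against the jig's low front edge, then push high on the bracket so that it tips over onto the jig's bars between the two brass pins. Then press it home with about 13 N for half a second, so that the flange sits flush along the jig's front edge, and leave it there; never push on the bracket with more than 20 N, and do not disturb the grey block with the stub, the white nylon block or the brown slide block.

Things in the scene. Friction and masses are not known exactly. Their poses are not given: they have to be found in the camera images.
- laying_jig: Rigid fixed jig; two steel bars 12 mm high, 150 mm long in y. Origin: on the trolley top, middle of its upright front face (the stop, 12 mm high, facing the robot and its right). x points level into the jig, away from the robot and to its left; y along the front face; z up. Front bar x 0 to 48 mm, back bar 78 to 104. Brass pins 8 mm thick, 12 mm above the front bar at x 12, y -64 and +64.
- bracket_centre (a point): Centre of the loose steel fork bracket (pale blue wheel between two cheeks, 0.6 to 0.87 kg, 97 mm high): on its middle axis, 48.5 mm above its underside; z from foot to wheel (up while it stands). Cheeks: flat, outer faces at its x = -20 and +20 mm, 54 mm wide in y, round top at 92 mm. Starts standing before the jig's front face, its +x side turned to the jig within 15 degrees.
- flange_seat (a point): On the bracket's middle axis, on the upper side of its foot flange (60 in its x, 82 in its y, 9 mm thick), 9 mm above its underside; same axes. Home: this point at the jig's x = 0, 32 mm up, bracket z along jig x, flange hanging before the front face. Pushed low it slides with 4 to 12 N; 2 to 5 N, 80 mm up, tips it; it can pause leaning at 40 degrees; past 50 it falls over.
- stub_block: Bystander: grey drilled block 34 x 82 x 18 mm with an upright round stub, 57 mm high in all; origin at the centre of its underside.
- nylon_block: Bystander: white nylon block 24 x 50 x 24 mm; origin at the centre of its underside.
- slider_block: Bystander: brown slide block with a black knob, 87 x 58 x 22 mm; origin at the centre of its underside.
Not all that is in view belongs to the job. What is shaped like the part that bears bracket_centre but purple is not meant.

How it is judged:
On the way, in this order (a step that is already met when the one before it is completed fails the run):
1. the bracket stands square against the jig's front edge (flange within 4 mm of it and 3.5 degrees) (angle between bracket_centre's own z axis and vertical below 0.15 rad and x of flange_seat in the frame of laying_jig above -0.034 m and angle between the x axis of bracket_centre and the x axis of laying_jig, either way round below 0.06 rad), for 0.1 s.
2. the bracket has tipped over onto its side on the jig (angle between bracket_centre's own z axis and vertical above 1.45 rad and x of bracket_centre in the frame of laying_jig above 0.02 m), for 0.2 s.
3. it is pressed home: pushed with more than 9 N while the flange is against the jig's front edge (contact force between the fingers and fork_bracket above 9 N and x of flange_seat in the frame of laying_jig above -0.0025 m and angle between the z axis of bracket_centre and the x axis of laying_jig, either way round below 0.035 rad), for 0.3 s.
At the end, for the whole second after the job is handed in: The bracket lies at rest, flat on its side on the jig's bars (within 3 degrees), between the pins (its middle within 35 mm of the jig's middle), the flange within 2.5 mm of the jig's front edge and parallel to it within 2 degrees (angle between bracket_centre's own z axis and vertical between 1.52 and 1.62 rad and x of flange_seat in the frame of laying_jig between -0.0025 and 0.003 m and y of flange_seat in the frame of laying_jig between -0.035 and 0.035 m and z of flange_seat in the frame of laying_jig below 0.036 m and angle between the z axis of bracket_centre and the x axis of laying_jig, either way round below 0.035 rad and linear speed of fork_bracket below 0.01 m/s); the robot touches nothing.
It fails at once if the bracket is pushed or squeezed by the robot with more than 20 N (contact force between any of the fingers, the arm and fork_bracket above 20 N).
It fails at once if the bracket is lifted off (its centre more than 80 mm above the trolley top) (height (world z) of bracket_centre above 0.08 m).
It fails at once if a bystander is moved more than 15 mm (distance of any of stub_block, nylon_block, slider_block from where it was at the start of the episode above 0.015 m).
It also fails if it takes over 67 s, if anything falls off the work surface, if the arm or the gripper's body presses on something with over 40 N, if the wrist force passes 120 N, or if a joint passes its speed limit or range.

## Working session

There is one attempt and no reset: what is moved stays moved. The work goes in short steps, Python scripts to look and compute and a tool call to move; the robot and the scene stay as the last step left them, time stands still between calls to the robot, and variables do not carry over. Pictures are saved under pics/ and viewed, and the job is handed in when it is done.

Besides the shell and the picture viewer there is one more tool, called after "Emit:" as a command line: name --pt "numbers of a row" for each row, then --argument value for the rest. jog_arm: Moves the arm, as the interface text tells. Its arguments: {"type":"object","properties":{"series":{"type":"array","items":{"type":"array","items":{"type":"number"}}},"grip_force":{"type":"number"}},"required":["series"]}

```bash
mkdir -p pics; ls; python3 - <<'E'
from rig import *
import cv2,numpy as np
o=get_obs();print(o)
for n in ["scene","top","wrist"]:
    c=camera(n);cv2.imwrite(f"pics/{n}0.png",c["img"][:,:,::-1]);np.savez(f"{n}0.npz",**c)
    print(n,c["camera_matrix"],c["rvec"],c["tvec"])
E
```

```text
pics
{'time': 0.0, 'q': array([ 1.07347956e+00,  5.28469323e-01,  1.43387883e+00, -1.77195106e-05,
        1.18137255e+00, -1.78490971e-01]), 'joint_velocities': array([ 0.0021202 , -0.00155166, -0.00140445,  0.00022689,  0.00131243,
        0.00050611]), 'joint_torque': array([-3.33679282e-04, -4.40032518e+01, -1.76594782e+01,  6.30712160e-02,
        5.82815974e-02, -1.91492177e-04]), 'position': array([0.19553233, 0.59287364, 0.22157715]), 'tool_rot': array([ 0.57335868,  0.41361694, -0.41496852, -0.57269711]), 'ft_force': array([-0.38647358,  0.15162331,  0.53063888]), 'moment': array([0.01020117, 0.01031761, 0.01291017]), 'grip_width': 0.08702899675217425}
scene [[515.79724286   0.         318.49818132]
 [  0.         515.79724286 241.16298922]
 [  0.           0.           1.        ]] [ 1.9252179  -0.78480703  0.50305244] [-0.27385368  0.31068213  0.33736664]
top [[580.24524158   0.         315.32378196]
 [  0.         580.24524158 247.9412969 ]
 [  0.           0.           1.        ]] [ 2.15057694 -2.17996778  0.11373269] [0.23353436 0.62398511 0.94946148]
wrist [[371.64829954   0.         318.30673314]
 [  0.         371.64829954 237.88351618]
 [  0.           0.           1.        ]] [-2.36535549 -1.71042776 -0.2232821 ] [-0.62358665 -0.03071282  0.39092296]
```

View pics/scene0.png

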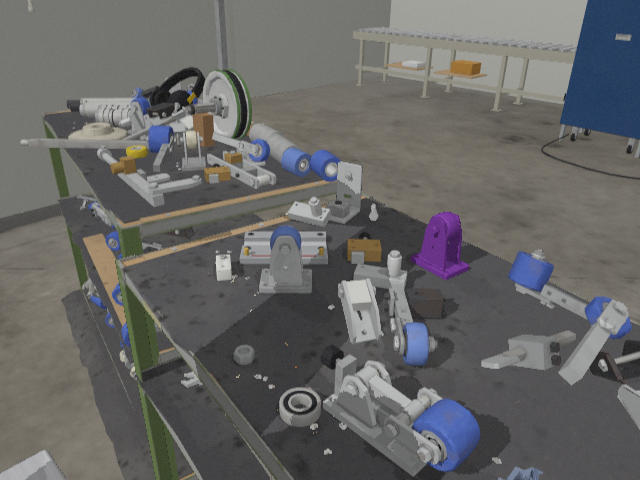

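View pics/top0.png

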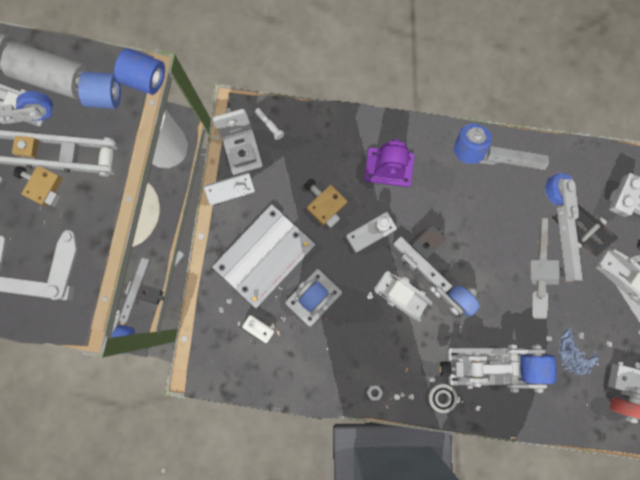

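View pics/wrist0.png

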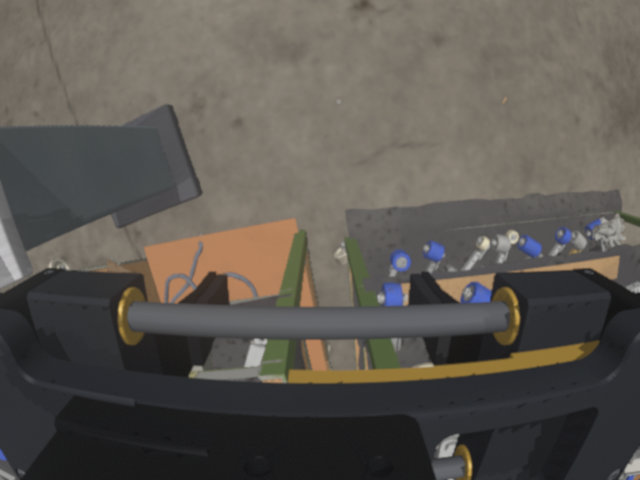

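```bash
cat > h.py <<'E'
import numpy as np,cv2
def load(f): return dict(np.load(f))
def proj(c,P):
    return cv2.projectPoints(np.atleast_2d(np.float64(P)),c["rvec"],c["tvec"],c["camera_matrix"],None)[0][:,0]
def ray(c,uv,z):
    R=cv2.Rodrigues(c["rvec"])[0];C=-R.T@c["tvec"]
    uv=np.atleast_2d(np.float64(uv));K=c["camera_matrix"]
    d=np.c_[(uv-K[:2,2])/K[0,0],np.ones(len(uv))]@R
    return C+d*((z-C[2])/d[:,2])[:,None]
def dep(c,u,v):
    R=cv2.Rodrigues(c["rvec"])[0];K=c["camera_matrix"];u=np.asarray(u);v=np.asarray(v);z=c["depth"][v,u]
    p=np.stack([(u-K[0,2])/K[0,0]*z,(v-K[1,2])/K[1,1]*z,z],-1)
    return (p-c["tvec"])@R
def crop(c,x0,y0,w,h,k,f):
    cv2.imwrite(f,cv2.resize(c["img"][y0:y0+h,x0:x0+w,::-1],None,fx=k,fy=k,interpolation=cv2.INTER_CUBIC))
E
python3 - <<'E'
from h import *
c=load("top0.npz");s=load("scene0.npz")
print(proj(c,[[0,0,0],[.196,.593,.22],[.5,.1,0],[.6,.1,0],[.5,.2,0]]))
crop(c,195,180,200,150,4,"pics/t1.png");crop(s,200,190,200,150,4,"pics/s1.png")
for u,v in [(263,253),(314,297),(240,235),(290,270),(258,328),(372,232),(326,205)]: print(u,v,dep(c,u,v))
E
```

```text
[[458.04384614 629.27787789]
 [ 35.68014283 566.93217631]
 [388.69404931 322.13705648]
 [387.1521862  264.45071269]
 [330.85007018 322.91594742]]
263 253 [0.62259869 0.31642962 0.00477642]
314 297 [0.54286657 0.22807796 0.09560648]
240 235 [6.55373124e-01 3.57135424e-01 4.13595825e-04]
290 270 [0.59180484 0.26930734 0.01139476]
258 328 [0.493596   0.32378556 0.02190919]
372 232 [0.65487157 0.12703995 0.01992844]
326 205 [0.70347982 0.20553357 0.01806779]
```

View pics/t1.png

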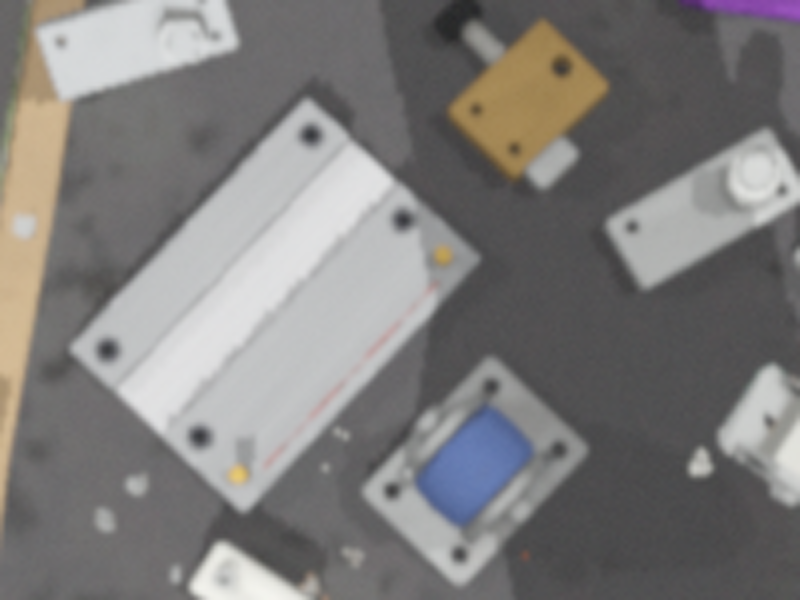

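View pics/s1.png

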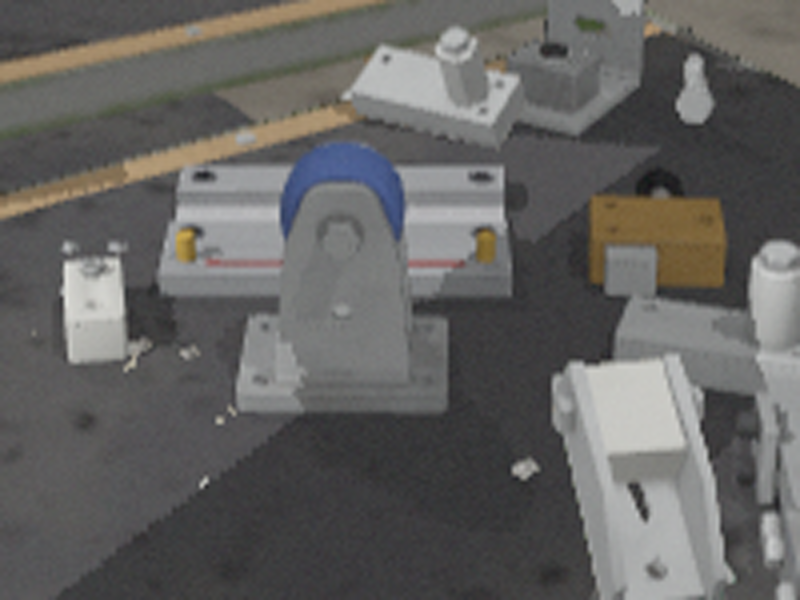

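```bash
python3 - <<'E'
from h import *
c=load("top0.npz");f=lambda L:np.array(L)/4+[195,180]-.375
J=ray(c,f([(480,258),(243,512),(73,347),(310,98)]),.012);print(J, np.linalg.norm(np.diff(J,axis=0),axis=1))
pins=ray(c,f([(443,256),(238,474)]),.024);print("pins",pins,np.linalg.norm(pins[0]-pins[1]))
F=ray(c,f([(363,492),(492,357),(588,450),(460,586)]),.009);print(F,np.linalg.norm(np.diff(F,axis=0),axis=1))
def ang(p,q): return np.degrees(np.arctan2(*(q-p)[1::-1]))
# jig: y dir from J0 to J1
print("jig y ang",ang(J[0],J[1]),ang(J[3],J[2]),"x",ang(J[0],J[3]),ang(J[1],J[2]),"pins",ang(pins[0],pins[1]))
print("flange y",ang(F[1],F[0]),ang(F[2],F[3]),"x",ang(F[3],F[0]),ang(F[2],F[1]),F.mean(0))
W=ray(c,f([(474,466)]),.097);print("wheel",W)
E
```

```text
[[0.6361097  0.22619683 0.012     ]
 [0.52798123 0.32918944 0.012     ]
 [0.59984862 0.402446   0.012     ]
 [0.7074505  0.29949686 0.012     ]] [0.14932932 0.10262283 0.14891839]
pins [[0.63581895 0.24199795 0.024     ]
 [0.54396831 0.3300047  0.024     ]] 0.1272074183879349
[[0.53586291 0.27786559 0.009     ]
 [0.59327118 0.22158567 0.009     ]
 [0.55257302 0.18078964 0.009     ]
 [0.49522953 0.23664597 0.009     ]] [0.08039365 0.05762514 0.08005127]
jig y ang 136.39353525912838 136.26591266194353 x 45.77605507682776 45.548432403789754 pins 136.22432948206972
flange y 135.56864356577006 135.75267949904946 x 45.41035493346181 45.06880712492412 [0.54423416 0.22922172 0.009     ]
wheel [[0.54422323 0.22942762 0.097     ]]
```

```bash
cat >> h.py <<'E'
from scipy.spatial.transform import Rotation as R_
O=np.array([.5818,.2776,0]);A=np.radians(46.1)
RJ=np.array([[np.cos(A),-np.sin(A),0],[np.sin(A),np.cos(A),0],[0,0,1]])
tojig=lambda p:(np.asarray(p)-O)@RJ
fromjig=lambda p:np.asarray(p)@RJ.T+O
E
python3 - <<'E'
from h import *
from rig import *
o=get_obs();T=R_.from_quat(o["tool_rot"]);print(T.as_matrix().round(3))
w=load("wrist0.npz");R=cv2.Rodrigues(w["rvec"])[0];C=-R.T@w["tvec"];print("cam in tool",T.inv().apply(C-o["position"]), "axis",T.inv().apply(R[2]))
c=load("top0.npz");vv,uu=np.mgrid[0:480,0:640];P=tojig(dep(c,uu,vv)).reshape(-1,3)
P=P[c["depth"].ravel()>0]
for x0 in range(-260,120,20):
  r=[]
  for y0 in range(-160,160,20):
    m=(P[:,0]*1e3>=x0)&(P[:,0]*1e3<x0+20)&(P[:,1]*1e3>=y0)&(P[:,1]*1e3<y0+20)
    r.append("%4d"%(1e3*P[m,2].max()) if m.any() else "   .")
  print("%5d"%x0,*r)
E
```

```text
[[ 0.313 -0.001 -0.95 ]
 [ 0.95  -0.001  0.313]
 [-0.002 -1.     0.   ]]
cam in tool [-0.00023471 -0.16225005  0.07170222] axis [-6.60084845e-04  9.65591167e-01 -2.60063958e-01]
 -260   42    4    5    4    5    5    5    6    4   17   16    5    3    0    .    .
 -240   40    4    6    4    4    4    4    4    4   17   15    5    5    2   -1    .
 -220   40   35   37   40    5    4    4    4    5    4    4    3    4    3    6    .
 -200   32   48   43   50    4    4    3    4    4    3    4    3    3    4    4    3
 -180    4   55   52   57    6    4    4    6    5    4    4    5    4    4    4    5
 -160   32   62   58   61    5    3    5    3    3    4    3    4    3    5    4    4
 -140   34   53   47   48    3    3    4    4    4    3    5    4    4    3    5    4
 -120    4    4   41    4    6    5    4    4    3    6    4    5    4    3    3    4
 -100    6    4    6    5    4   11   67   93   91   11    5    4    4    3    6    3
  -80   22   22   18    7    4   13   94  100   98   13    5    4    3    4    4    3
  -60   22   22   21    6    5   11   94  100   97   12    5    4   23   25    4    5
  -40   21   22    8    5    5   12   13   82   91   12    4    5   23   24    4    4
  -20    4    4    3    4    4    5    3    4    4    3    3    6   25   25    4    5
    0   25   25   23    4   26   15   18   17   18   16   25   28    6    5    4    4
   20   25   27   26    3   17   17   16   17   16   16   17   18    4    6    5    4
   40   26   26   25    5   16   15   16   15   16   16   15   17    5    4    5    4
   60   25   21    4    5   15   14   15   15   15   13   17   13    4    5    5    4
   80   23   18    4    6   16   16   16   16   15   16   16   15    4    4    3    4
  100    4    4    4    5   14   14   14   17   15   15   14   14    4    5    3    4
```

```bash
python3 - <<'E'
from h import *
c=load("top0.npz")
for u,v in [(140,343),(115,348),(170,335),(190,90),(180,65),(120,200),(95,330),(160,70),(50,180),(40,290)]: print(u,v,dep(c,u,v).round(3))
from rig import *
o=get_obs();T=R_.from_quat(o["tool_rot"]);p=o["position"]
def tgt(jx,jy,z,tilt):
    t=np.radians(tilt);d=RJ@[np.sin(t),0,-np.cos(t)];x=RJ@[0,1.,0];zz=np.cross(x,d)
    return fromjig([jx,jy,z]),R_.from_matrix(np.c_[x,d,zz])
for a in [(-.14,.02,.16,20)]:
    P,Q=tgt(*a);print(P,"shift mm",T.inv().apply(P-p)*1e3,"rot",(T.inv()*Q).as_rotvec(),Q.as_matrix().round(3))
E
```

```text
140 343 [ 0.459  0.593 -0.209]
115 348 [ 0.459  0.593 -0.06 ]
170 335 [ 0.465  0.593 -0.456]
190 90 [ 0.977  0.479 -0.143]
180 65 [ 0.989  0.478 -0.047]
120 200 [ 0.721  0.57  -0.   ]
95 330 [ 0.493  0.61  -0.005]
160 70 [0.949 0.496 0.025]
50 180 [0.753 0.684 0.025]
40 290 [0.563 0.695 0.022]
[0.47031272 0.19059088 0.16      ] shift mm [-295.95222999   62.1491362  -387.03485436] rot [-0.3126232  -1.11126806 -0.19726411] [[-0.721  0.237 -0.652]
 [ 0.693  0.246 -0.677]
 [ 0.    -0.94  -0.342]]
```

Emit:
jog_arm --pt "-30 6 -39 -0.031 -0.111 -0.02 0" --pt "-59 12 -77 -0.063 -0.222 -0.039 0" --pt "-89 19 -116 -0.094 -0.333 -0.059 0" --pt "-118 25 -155 -0.125 -0.445 -0.079 0" --pt "-148 31 -194 -0.156 -0.556 -0.099 0" --pt "-178 37 -232 -0.188 -0.667 -0.118 0" --pt "-207 44 -271 -0.219 -0.778 -0.138 0" --pt "-237 50 -310 -0.25 -0.889 -0.158 0" --pt "-266 56 -348 -0.281 -1.0 -0.178 0" --pt "-296 62 -387 -0.313 -1.111 -0.197 0" --pt "-296 62 -387 -0.313 -1.111 -0.197 0" --pt "-296 62 -387 -0.313 -1.111 -0.197 0" --grip_force 20

```text
time: 1.65
position: [0.4727, 0.1886, 0.1603]
tool_rot: [0.309, 0.759, -0.531, -0.215]
ft_force: [0.3, -0.8, -1.1]
grip_width: 0.0436
```

```bash
cat >> h.py <<'E'
def tgt(jx,jy,z,tilt):
    t=np.radians(tilt);d=RJ@[np.sin(t),0,-np.cos(t)];x=RJ@[0,1.,0];zz=np.cross(x,d)
    return fromjig([jx,jy,z]),R_.from_matrix(np.c_[x,d,zz])
def show(o):
    T=R_.from_quat(o["tool_rot"]);M=RJ.T@T.as_matrix()
    print("t",round(o["time"],2),"tcp jig mm",(tojig(o["position"])*1e3).round(1),"tilt",np.degrees(np.arctan2(M[0,1],-M[2,1])).round(2),"xax",M[:,0].round(3),"F jig",(RJ.T@o["ft_force"]).round(2),"grip",round(o["grip_width"],4),"q",o["q"].round(2))
def move(o,jx,jy,z,tilt):
    T=R_.from_quat(o["tool_rot"]);P,Q=tgt(jx/1e3,jy/1e3,z/1e3,tilt)
    print("to",(jx,jy,z,tilt),"shift",(T.inv().apply(P-o["position"])*1e3).round(1),"rot",(T.inv()*Q).as_rotvec().round(3))
E
python3 - <<'E'
from h import *
from rig import *
o=get_obs();show(o);move(o,-125,8,30,20);move(o,-125,8,4.8,20)
for n in ["scene","wrist"]:
    c=camera(n);cv2.imwrite(f"pics/{n}1.png",c["img"][:,:,::-1])
E
```

```text
t 1.65 tcp jig mm [-139.8   16.9  160.3] tilt 20.14 xax [ 0.005  1.    -0.001] F jig [-0.37 -0.72 -1.09] grip 0.0436 q [ 0.01  0.4   2.02  0.51  0.53 -2.78]
to (-125, 8, 30, 20) shift [ -8.7 127.5  31. ] rot [ 0.002 -0.005 -0.003]
to (-125, 8, 4.8, 20) shift [ -8.7 151.1  39.6] rot [ 0.002 -0.005 -0.003]
```

Emit:
jog_arm --pt "0 0 0 0 0.17 0 0" --pt "0 0 0 0 0.34 0 0" --pt "0 0 0 0 0.52 0 0" --pt "0 0 0 0 0.7 0 0" --pt "0 0 0 0 0.87 0 0" --pt "0 0 0 0 1.05 0 0" --pt "0 0 0 0 1.22 0 0" --pt "0 0 0 0 1.4 0 0" --pt "0 0 0 0 1.57 0 0" --pt "0 0 0 0 1.75 0 0" --pt "0 0 0 0 1.92 0 0" --pt "0 0 0 0 2.1 0 0" --pt "0 0 0 0 2.27 0 0" --pt "0 0 0 0 2.44 0 0" --pt "0 0 0 0 2.62 0 0" --pt "0 0 0 0 2.8 0 0" --pt "0 0 0 0 2.97 0 0" --pt "0 0 0 0 3.137 0 0" --pt "0 0 0 0 3.137 0 0"

```text
time: 4.12
position: [0.4694, 0.1925, 0.1607]
tool_rot: [-0.533, 0.212, -0.304, 0.761]
ft_force: [-0.3, 0.4, -0.5]
grip_width: 0.0434
```

```bash
sed -i 's/x=RJ@\[0,1.,0\]/x=RJ@[0,-1.,0]/' h.py
python3 - <<'E'
from h import *
from rig import *
o=get_obs();show(o);move(o,-125,8,30,20);move(o,-125,8,4.8,20)
for n in ["scene","wrist"]:
    c=camera(n);cv2.imwrite(f"pics/{n}2.png",c["img"][:,:,::-1])
E
```

```text
t 4.12 tcp jig mm [-139.3   22.   160.7] tilt 20.07 xax [ 0.008 -1.     0.001] F jig [ 0.05  0.49 -0.48] grip 0.0434 q [0.01 0.39 2.03 0.51 0.53 0.35]
to (-125, 8, 30, 20) shift [ 14.  127.6 -31.6] rot [-0.001  0.008 -0.001]
to (-125, 8, 4.8, 20) shift [ 13.9 151.3 -40.2] rot [-0.001  0.008 -0.001]
```

View pics/scene2.png

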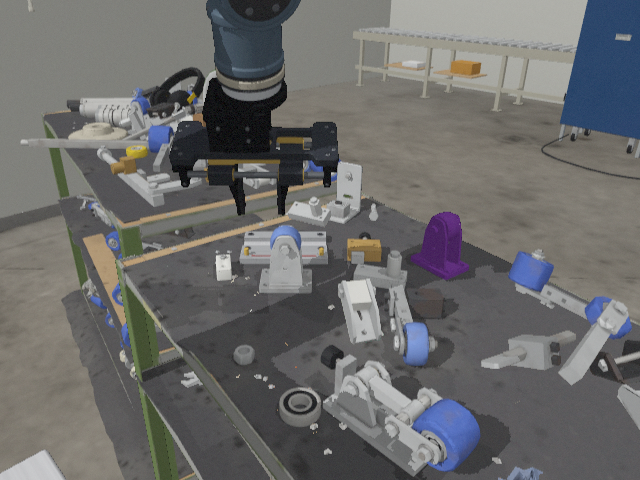

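View pics/wrist2.png

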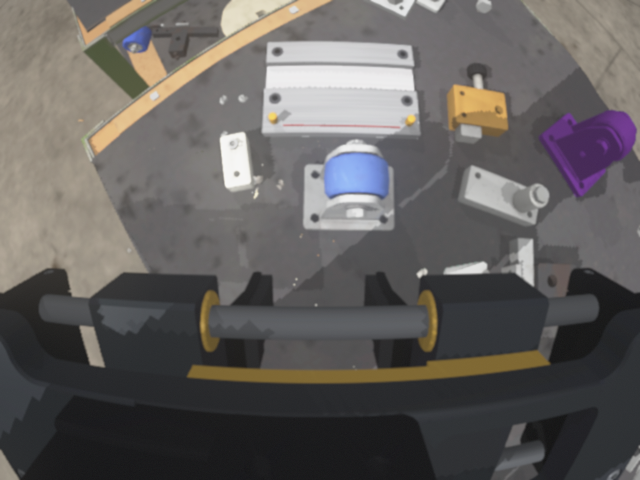

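Emit:
jog_arm --pt "3 30 -8 0 0.002 0 0" --pt "6 60 -16 0 0.004 0 0" --pt "9 90 -24 0 0.006 0 0" --pt "12 115 -29 0 0.008 0 0" --pt "12 127 -32 0 0.008 0 0" --pt "12 138 -36 0 0.008 0 0" --pt "12 144 -38 0 0.008 0 0" --pt "12 144 -38 0 0.008 0 0" --pt "12 144 -38 0 0.008 0 0"

```text
time: 5.35
position: [0.489, 0.1929, 0.0125]
tool_rot: [-0.531, 0.215, -0.307, 0.76]
ft_force: [1.0, -0.1, 0.3]
grip_width: 0.0436
```

```bash
python3 - <<'E'
from h import *
from rig import *
o=get_obs();show(o);move(o,-105,10,5,20)
for n in ["scene","wrist","top"]:
    c=camera(n);np.savez(f"{n}3.npz",**c)
    if n=="scene": crop(c,180,120,240,180,3,"pics/s3.png")
    elif n=="top": crop(c,195,180,200,150,4,"pics/t3.png")
    else: cv2.imwrite(f"pics/{n}3.png",c["img"][:,:,::-1])
E
```

```text
t 5.35 tcp jig mm [-125.4    8.1   12.5] tilt 20.12 xax [-0.002 -1.    -0.001] F jig [ 0.58 -0.82  0.27] grip 0.0436 q [ 0.01  0.74  2.07  1.27  0.26 -0.44]
to (-105, 10, 5, 20) shift [-1.9 14.1 16.5] rot [-0.002 -0.002  0.   ]
```

View pics/s3.png

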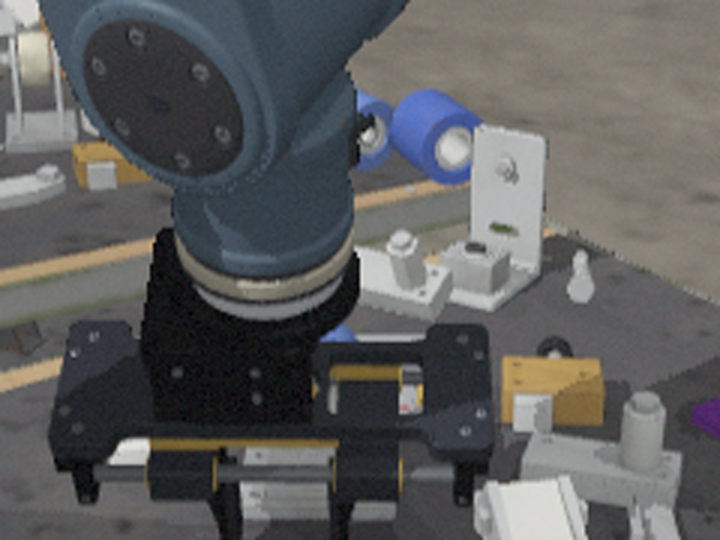

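View pics/wrist3.png

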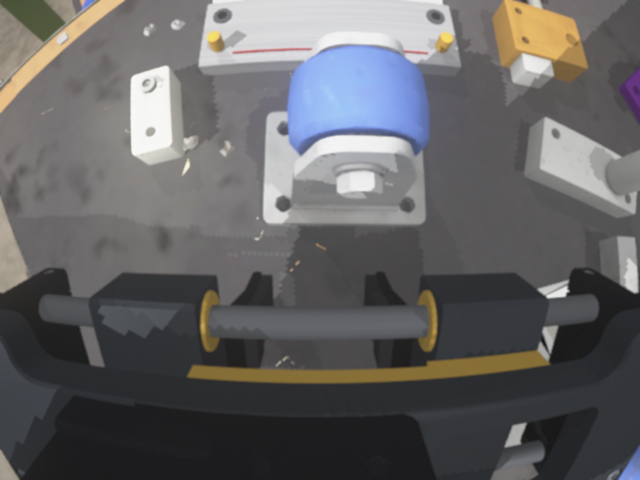

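View pics/t3.png

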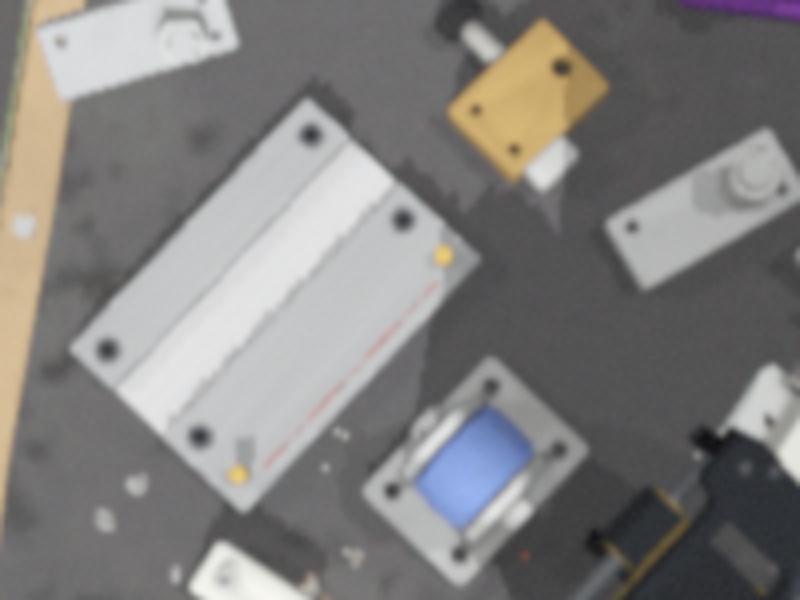

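```bash
python3 - <<'E'
from h import *
c=load("top0.npz");vv,uu=np.mgrid[180:400,300:480];P=tojig(dep(c,uu,vv)).reshape(-1,3)*1e3
for x0 in range(-220,-90,10):
    m=(P[:,0]>=x0)&(P[:,0]<x0+10)&(P[:,2]>15)&(P[:,1]<-40)
    if m.any():
        q=P[m];k=np.argsort(q[:,1])[::-1][:4];print(x0,q[k].round(0).tolist(), q[:,2].max().round())
c=load("top3.npz");vv,uu=np.mgrid[250:420,300:480];P=tojig(dep(c,uu,vv)).reshape(-1,3)*1e3
print("knob", tojig(dep(c,[371,372,370,373],[289,290,290,288]))*1e3)
E
```

```text
-220 [[-211.0, -99.0, 16.0], [-212.0, -100.0, 21.0], [-212.0, -100.0, 30.0], [-214.0, -100.0, 18.0]] 40.0
-210 [[-201.0, -97.0, 16.0], [-202.0, -97.0, 22.0], [-205.0, -98.0, 17.0], [-205.0, -98.0, 28.0]] 41.0
-200 [[-192.0, -95.0, 21.0], [-190.0, -96.0, 41.0], [-193.0, -96.0, 28.0], [-195.0, -96.0, 26.0]] 46.0
-190 [[-180.0, -93.0, 35.0], [-181.0, -94.0, 20.0], [-183.0, -94.0, 27.0], [-181.0, -94.0, 39.0]] 50.0
-180 [[-171.0, -92.0, 29.0], [-172.0, -92.0, 38.0], [-174.0, -92.0, 25.0], [-172.0, -92.0, 47.0]] 55.0
-170 [[-162.0, -85.0, 42.0], [-162.0, -85.0, 49.0], [-165.0, -85.0, 47.0], [-166.0, -86.0, 50.0]] 58.0
-160 [[-158.0, -84.0, 41.0], [-157.0, -84.0, 49.0], [-159.0, -85.0, 45.0], [-160.0, -85.0, 51.0]] 62.0
-150 [[-142.0, -87.0, 41.0], [-143.0, -87.0, 52.0], [-145.0, -87.0, 36.0], [-141.0, -87.0, 48.0]] 62.0
-140 [[-133.0, -85.0, 37.0], [-131.0, -85.0, 36.0], [-136.0, -86.0, 40.0], [-131.0, -86.0, 42.0]] 54.0
-130 [[-128.0, -85.0, 42.0], [-127.0, -87.0, 38.0], [-129.0, -87.0, 36.0], [-128.0, -88.0, 40.0]] 46.0
-120 [[-120.0, -117.0, 38.0], [-120.0, -119.0, 41.0], [-117.0, -167.0, 17.0], [-118.0, -167.0, 23.0]] 41.0
-110 [[-109.0, -167.0, 18.0], [-108.0, -168.0, 24.0], [-104.0, -168.0, 17.0], [-106.0, -168.0, 22.0]] 27.0
-100 [[-100.0, -168.0, 17.0], [-98.0, -168.0, 24.0], [-100.0, -169.0, 23.0], [-98.0, -171.0, 22.0]] 24.0
knob [[-119.03920917  -75.61535311  108.96388399]
 [-120.97555254  -75.05101527  114.33656906]
 [-119.0921726   -73.69638053  105.73913426]
 [-120.22595794  -78.8132793   109.66086612]]
```

Emit:
jog_arm --pt "0 3 10 0 0 0 0.3" --pt "0 7 19 0 0 0 0.3" --pt "0 10 18 0 0 0 0.3" --pt "0 14 16.5 0 0 0 0.3" --pt "0 14 16.5 0 0 0 0.3" --pt "0 14 16.5 0 0 0 0.3"

```text
time: 6.25
position: [0.5028, 0.207, 0.0046]
tool_rot: [-0.531, 0.216, -0.307, 0.76]
ft_force: [0.4, -0.7, -1.1]
grip_width: 0.0304
```

```bash
python3 - <<'E'
from h import *
from rig import *
o=get_obs();show(o);move(o,-100,8,5,20);move(o,-75,8,5,20)
c=camera("wrist");np.savez("w4.npz",**c);cv2.imwrite("pics/w4.png",c["img"][:,:,::-1])
E
```

```text
t 6.25 tcp jig mm [-105.7    8.     4.6] tilt 20.07 xax [-0.004 -1.    -0.002] F jig [-0.26 -0.74 -1.09] grip 0.0304 q [ 0.05  0.76  2.02  1.2   0.26 -0.34]
to (-100, 8, 5, 20) shift [0.  1.6 5.4] rot [-0.001 -0.004 -0.   ]
to (-75, 8, 5, 20) shift [-0.1 10.2 28.9] rot [-0.001 -0.004 -0.   ]
```

View pics/w4.png

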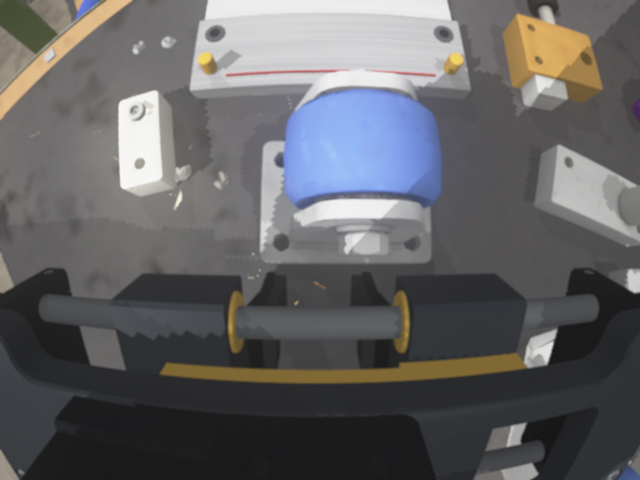

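Emit:
jog_arm --pt "0 0.5 1.4 0 0 0 0.3" --pt "0 1 2.8 0 0 0 0.3" --pt "0 1.5 4.2 0 0 0 0.3" --pt "0 2 5.6 0 0 0 0.3" --pt "0 2.5 7 0 0 0 0.3" --pt "0 3 8.4 0 0 0 0.3" --pt "0 3.5 9.8 0 0 0 0.3" --pt "0 4 11.2 0 0 0 0.3"

```text
time: 7.3
position: [0.5098, 0.2153, 0.0046]
tool_rot: [-0.531, 0.216, -0.307, 0.759]
ft_force: [-4.1, -4.0, 2.0]
grip_width: 0.0306
```

```bash
cat > look.py <<'E'
import sys
from h import *
from rig import *
show(get_obs())
c=camera("wrist");np.savez("w.npz",**c);cv2.imwrite(f"pics/w{sys.argv[1]}.png",c["img"][:,:,::-1])
E
python3 look.py 5
```

```text
t 7.3 tcp jig mm [-94.8   8.7   4.6] tilt 19.98 xax [-0.004 -1.    -0.002] F jig [-5.73  0.19  2.04] grip 0.0306 q [ 0.07  0.77  2.    1.12  0.26 -0.24]
```

View pics/w5.png

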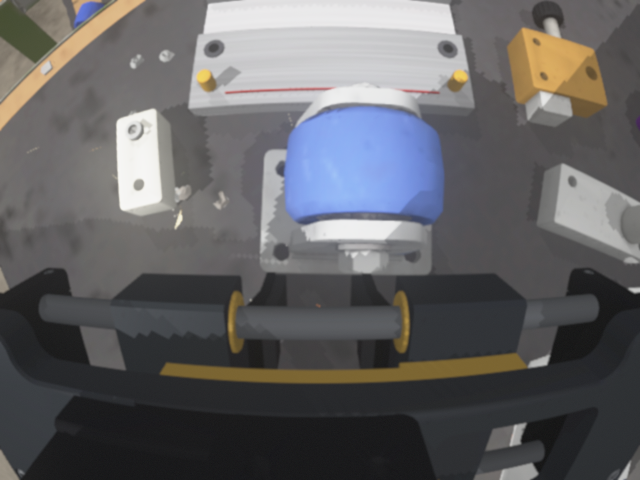

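Emit:
jog_arm --pt "0 0.5 1.4 0 0 0 0.3" --pt "0 1 2.8 0 0 0 0.3" --pt "0 1.5 4.2 0 0 0 0.3" --pt "0 2 5.6 0 0 0 0.3" --pt "0 2.5 7 0 0 0 0.3" --pt "0 3 8.4 0 0 0 0.3"

```text
time: 8.1
position: [0.5159, 0.2218, 0.0046]
tool_rot: [-0.531, 0.216, -0.307, 0.759]
ft_force: [-4.2, -3.8, 2.2]
grip_width: 0.0303
```

```bash
python3 look.py 6
```

```text
t 8.1 tcp jig mm [-85.9   8.8   4.6] tilt 19.97 xax [-0.004 -1.    -0.003] F jig [-5.62  0.4   2.19] grip 0.0303 q [ 0.08  0.77  1.98  1.06  0.26 -0.17]
```

View pics/w6.png

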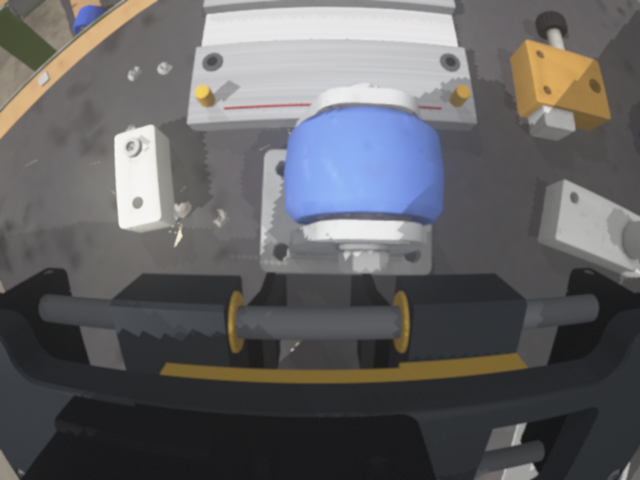

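Emit:
jog_arm --pt "0 0.5 1.4 0 0 0 0.3" --pt "0 1 2.8 0 0 0 0.3" --pt "0 1.5 4.2 0 0 0 0.3" --pt "0 2 5.6 0 0 0 0.3" --pt "0 2.5 7 0 0 0 0.3" --pt "0 3 8.4 0 0 0 0.3" --pt "0 3.5 9.8 0 0 0 0.3"

```text
time: 9.02
position: [0.5232, 0.2294, 0.0047]
tool_rot: [-0.531, 0.216, -0.307, 0.759]
ft_force: [-3.7, -2.9, 0.8]
grip_width: 0.0305
```

```bash
python3 look.py 7; python3 - <<'E'
from h import *
from rig import *
c=camera("top");np.savez("t7.npz",**c);crop(c,240,210,120,90,6,"pics/t7.png")
c=load("w.npz");crop(c,230,80,180,120,4,"pics/w7c.png")
E
```

```text
t 9.03 tcp jig mm [-75.4   8.8   4.7] tilt 19.99 xax [-0.003 -1.    -0.003] F jig [-4.69  0.62  0.76] grip 0.0305 q [ 0.09  0.77  1.95  1.    0.27 -0.09]
```

View pics/w7c.png

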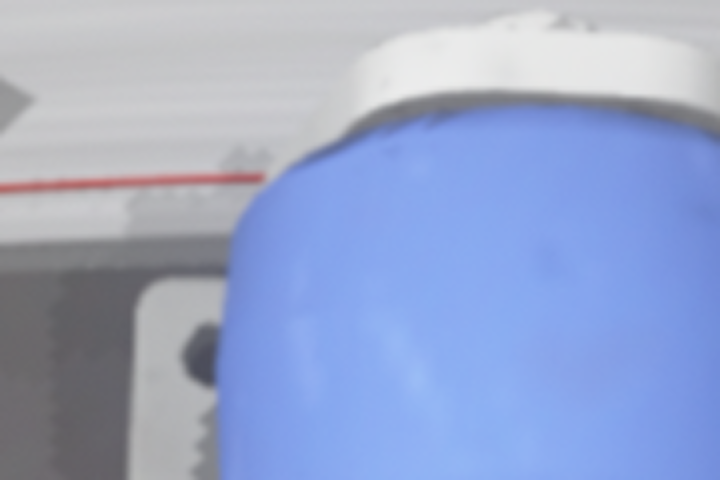

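View pics/t7.png

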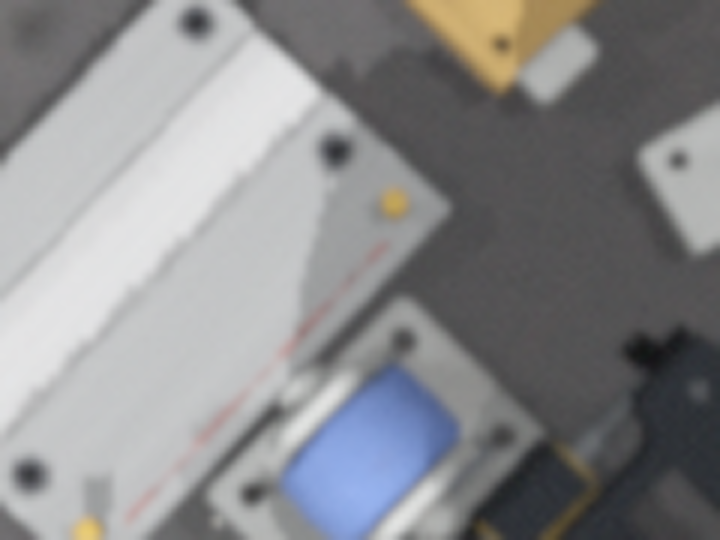

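```bash
python3 - <<'E'
from h import *
c=load("t7.npz");f=lambda L:np.array(L)/6+[240,210]-.4
F=tojig(ray(c,f([(210,490),(405,297),(544,430)]),.009))*1e3;print(F)
print(np.degrees(np.arctan2(*(F[0]-F[1])[:2]))) 
E=tojig(ray(c,f([(452,208),(370,293),(252,408)]),.012))*1e3;print(E)
E
```

```text
[[ -4.69415391  31.83031322   9.        ]
 [ -7.48137541 -47.02958476   9.        ]
 [-62.98923951 -46.37543151   9.        ]]
2.0242174412191036
[[ 6.06441170e-02 -7.49609030e+01  1.20000000e+01]
 [ 4.55571311e-01 -4.08209024e+01  1.20000000e+01]
 [ 2.46658276e+00  6.47807012e+00  1.20000000e+01]]
```

Emit:
jog_arm --pt "0 0.3 1 0 0 0 0.3" --pt "0 0.7 2 0 0 0 0.3" --pt "0 1 3 0 0 0 0.3" --pt "0 1.4 4 0 0 0 0.3" --pt "0 1.7 5 0 0 0 0.3"

```text
time: 9.75
position: [0.5268, 0.2328, 0.0049]
tool_rot: [-0.531, 0.216, -0.307, 0.759]
ft_force: [-6.8, -8.3, 5.5]
grip_width: 0.0304
```

```bash
python3 look.py 8; python3 - <<'E'
from h import *
from rig import *
c=camera("top");np.savez("t8.npz",**c);crop(c,260,230,100,75,8,"pics/t8.png")
E
```

```text
t 9.75 tcp jig mm [-70.4   8.5   4.9] tilt 19.97 xax [-0.004 -1.    -0.002] F jig [-10.71  -0.8    5.54] grip 0.0304 q [ 0.1   0.77  1.94  0.97  0.27 -0.05]
```

View pics/t8.png

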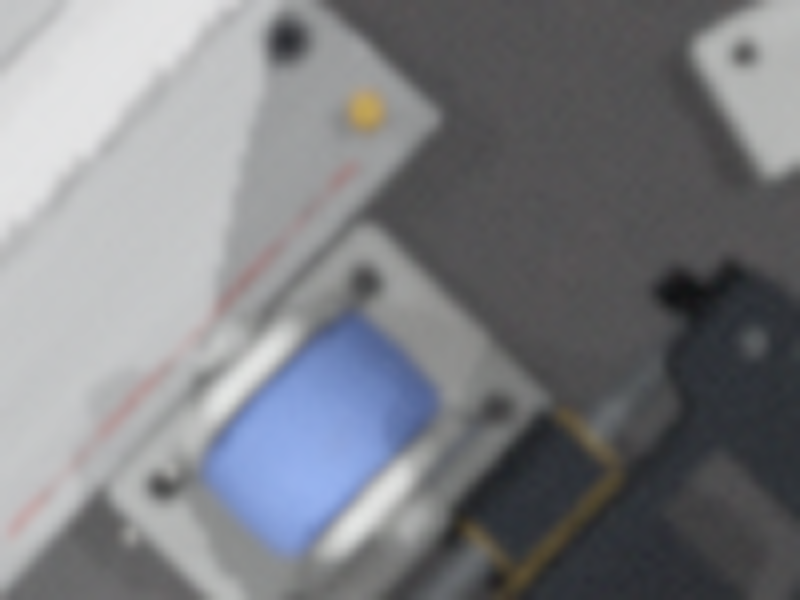

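Emit:
jog_arm --pt "0 0.1 0.3 0 0 0 0.3" --pt "0 0.2 0.6 0 0 0 0.3"

```text
time: 10.1
position: [0.5268, 0.2328, 0.0049]
tool_rot: [-0.532, 0.216, -0.307, 0.759]
ft_force: [-6.2, -8.2, 5.9]
grip_width: 0.0304
```

```bash
python3 look.py 9; python3 - <<'E'
from h import *
c=load("w.npz");crop(c,240,90,200,150,4,"pics/w9c.png")
E
```

```text
t 10.1 tcp jig mm [-70.4   8.5   4.9] tilt 19.94 xax [-0.004 -1.    -0.002] F jig [-10.24  -1.19   5.86] grip 0.0304 q [ 0.1   0.77  1.94  0.96  0.27 -0.04]
```

View pics/w9c.png

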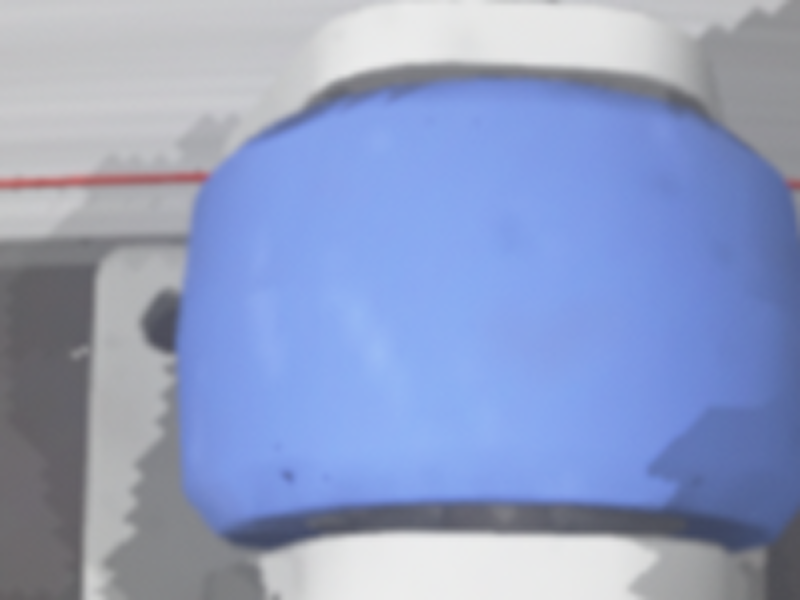

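Emit:
jog_arm --pt "0 0.1 0.4 0 0 0 0.3" --pt "0 0.2 0.8 0 0 0 0.3"

```text
time: 10.4
position: [0.5269, 0.233, 0.0049]
tool_rot: [-0.532, 0.217, -0.307, 0.759]
ft_force: [-7.9, -10.8, 6.8]
grip_width: 0.0307
```

```bash
python3 look.py 10; python3 - <<'E'
from h import *
from rig import *
c=camera("scene");crop(c,200,170,160,120,5,"pics/s10.png")
E
```

```text
t 10.4 tcp jig mm [-70.2   8.6   4.9] tilt 19.89 xax [-0.004 -1.    -0.002] F jig [-13.28  -1.81   6.78] grip 0.0307 q [ 0.1   0.77  1.94  0.96  0.27 -0.04]
```

View pics/w10.png

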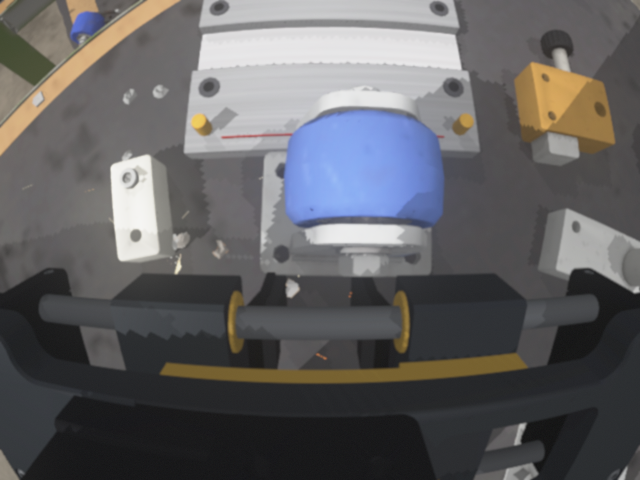

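Emit:
jog_arm --pt "0 -1 -3 0 0 0 0.3" --pt "0 -2.5 -7 0 0 0 0.3" --pt "0 -4.1 -11.3 0 0 0 0.3" --pt "0 -4.1 -11.3 0 0 0 0.3" --pt "4 -20 -5.5 0 0 0 0.54" --pt "8 -40 2 0 0 0 0.54" --pt "12 -60 9 0 0 0 0.54" --pt "16 -72 13.3 0 0 0 0.54" --pt "16 -72 13.3 0 0 0 0.54" --pt "16 -72 13.3 0 0 0 0.54"

```text
time: 11.75
position: [0.5321, 0.2147, 0.077]
tool_rot: [-0.531, 0.216, -0.307, 0.76]
ft_force: [0.8, -0.2, 0.0]
grip_width: 0.0198
```

```bash
python3 look.py 11; python3 - <<'E'
from h import *
from rig import *
o=get_obs();move(o,-67,-7,75,20)
c=camera("scene");crop(c,160,130,240,180,3,"pics/s11.png")
c=camera("top");np.savez("t11.npz",**c);crop(c,245,210,130,97,6,"pics/t11.png")
E
```

```text
t 11.75 tcp jig mm [-79.8  -7.8  77. ] tilt 20.07 xax [-0.003 -1.    -0.002] F jig [ 0.39 -0.71  0.01] grip 0.0198 q [0.06 0.62 1.93 0.63 0.4  0.27]
to (-67, -7, 75, 20) shift [-0.7  6.1 11.5] rot [-0.001 -0.004 -0.001]
```

View pics/w11.png

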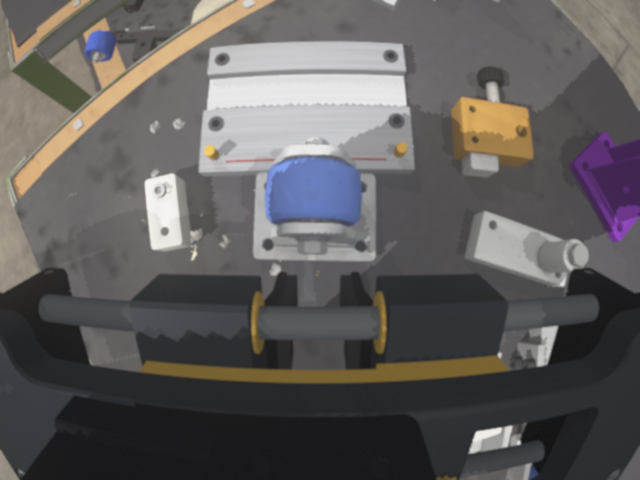

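View pics/t11.png

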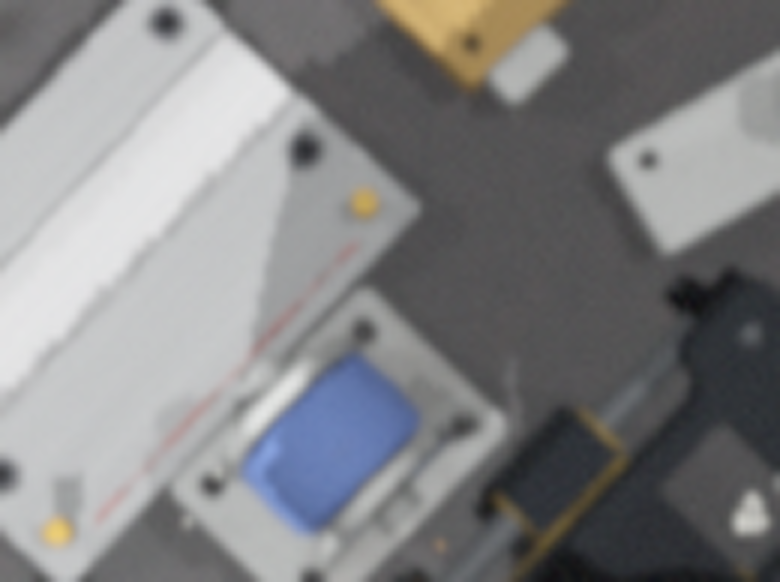

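```bash
python3 - <<'E'
from h import *
c=load("w.npz");crop(c,190,140,200,130,4,"pics/w11c.png")
E
```

```text
(no output)
```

View pics/w11c.png

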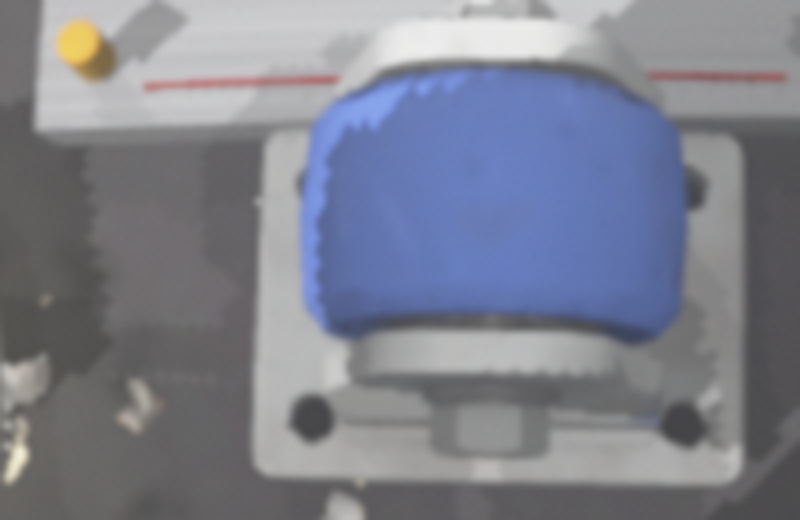

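View pics/s11.png

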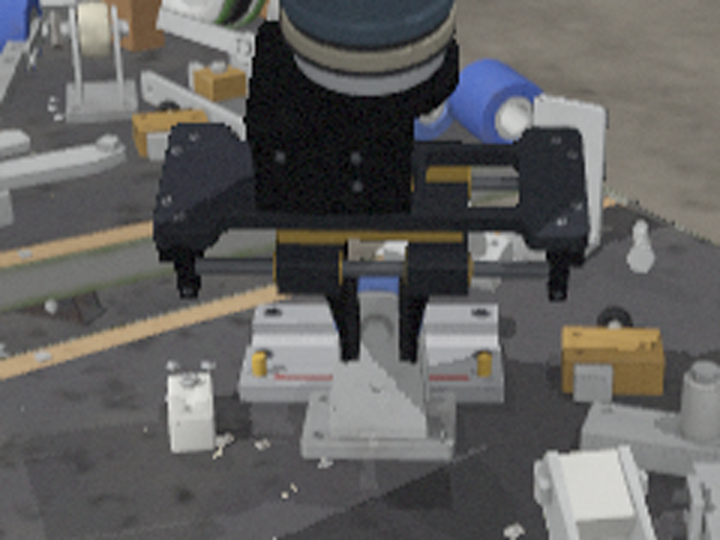

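```bash
cat >> h.py <<'E'
def wray(c,uv,z):
    n=cv2.fisheye.undistortPoints(np.float64(uv)[:,None],c["camera_matrix"],np.zeros(4))[:,0]
    R=cv2.Rodrigues(c["rvec"])[0];C=-R.T@c["tvec"];d=np.c_[n,np.ones(len(n))]@R
    return C+d*((z-C[2])/d[:,2])[:,None]
E
python3 - <<'E'
from h import *
c=load("w.npz");f=lambda L:np.array(L)/4+[190,140]-.375
print("jig top edge",tojig(wray(c,f([(45,131),(230,126)]),.012))*1e3)
print("pin tops",tojig(wray(c,f([(75,40)]),.024))*1e3)
print("red",tojig(wray(c,f([(145,87),(785,77)]),.012))*1e3)
print("flange front",tojig(wray(c,f([(275,133),(730,134)]),.009))*1e3)
print("flange back",tojig(wray(c,f([(270,476),(725,484)]),.009))*1e3)
print("flange sides L,R",tojig(wray(c,f([(262,250),(253,450),(744,200),(743,450)]),.009))*1e3)
E
```

```text
jig top edge [[-2.1798499  74.1473007  12.        ]
 [-2.44453686 40.9236446  12.        ]]
pin tops [[10.1771635  65.82791114 24.        ]]
red [[  5.05503347  56.29529428  12.        ]
 [  5.85648383 -53.69678405  12.        ]]
flange front [[ -3.07166293  33.59068596   9.        ]
 [ -3.64685237 -44.24065068   9.        ]]
flange back [[-61.62463744  33.43920711   9.        ]
 [-63.18943311 -42.1122423    9.        ]]
flange sides L,R [[-23.50475119  35.31518695   9.        ]
 [-57.29553037  36.35183535   9.        ]
 [-15.22370485 -46.2928022    9.        ]
 [-57.56663613 -45.20634371   9.        ]]
```

Emit:
jog_arm --pt "-2.8 2 5.6 0 0 0 0.4" --pt "-2.8 4.1 11.3 0 0 0 0.4" --pt "-2.8 5.5 15 0 0 0 0.4" --pt "-2.8 6.2 16.9 0 0 0 0.4" --pt "-2.8 5.9 20.2 0 0 0 0.4" --pt "-2.8 5.6 23.5 0 0 0 0.4" --pt "-2.8 5.3 27.9 0 0 0 0.4" --pt "-2.8 5 32.2 0 0 0 0.4" --pt "-2.8 5 36.5 0 0 0 0.4" --pt "-2.8 5.2 40.7 0 0 0 0.4"

```text
time: 13.15
position: [0.559, 0.2454, 0.0872]
tool_rot: [-0.53, 0.215, -0.308, 0.76]
ft_force: [-1.6, -2.9, 5.0]
grip_width: 0.0258
```

```bash
python3 look.py 12; python3 - <<'E'
from h import *
from rig import *
c=camera("scene");crop(c,200,150,160,120,5,"pics/s12.png")
E
```

```text
t 13.15 tcp jig mm [-39.   -5.9  87.2] tilt 20.16 xax [-0.004 -1.    -0.001] F jig [-3.18 -0.89  5.01] grip 0.0258 q [0.12 0.63 1.83 0.52 0.46 0.45]
```

View pics/w12.png

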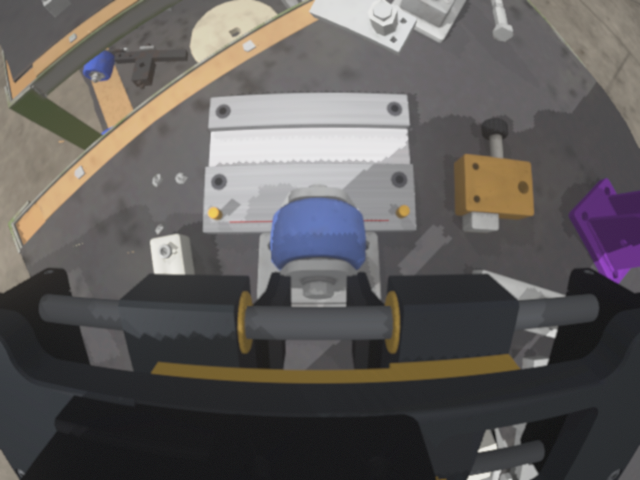

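View pics/s12.png

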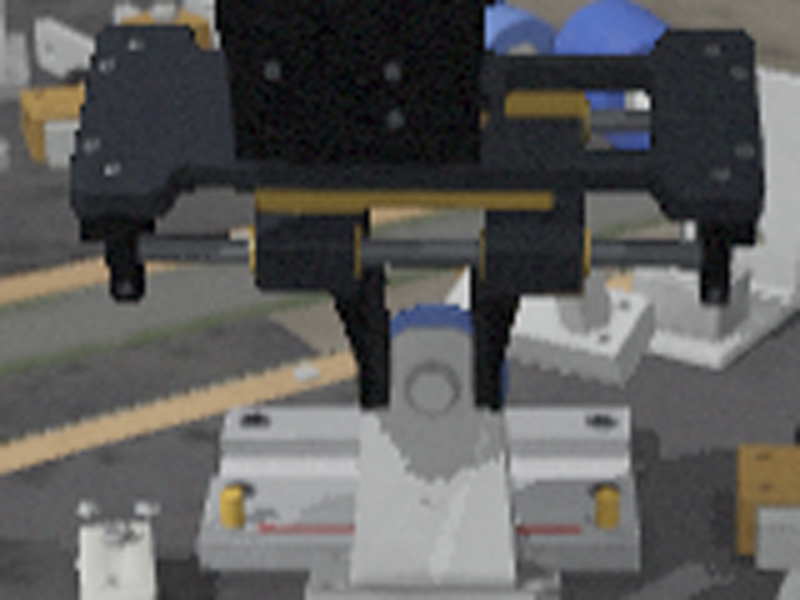

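Emit:
jog_arm --pt "0 -0.5 4.5 0 0 0 0.4" --pt "0 -0.6 8.7 0 0 0 0.4" --pt "0 0.1 12.8 0 0 0 0.4" --pt "0 0.9 16.7 0 0 0 0.4" --pt "0 1.9 20.6 0 0 0 0.4" --pt "0 3.2 24.4 0 0 0 0.4" --pt "0 4.7 28.1 0 0 0 0.4" --pt "0 6.2 31.8 0 0 0 0.4"

```text
time: 14.25
position: [0.5808, 0.2685, 0.0916]
tool_rot: [-0.531, 0.216, -0.307, 0.76]
ft_force: [-0.8, 0.7, 0.4]
grip_width: 0.0259
```

```bash
python3 look.py 13; python3 - <<'E'
from h import *
from rig import *
c=camera("scene");crop(c,200,150,160,120,5,"pics/s13.png")
E
```

```text
t 14.25 tcp jig mm [-7.3 -5.6 91.6] tilt 20.11 xax [-0.003 -1.    -0.001] F jig [-0.06  1.01  0.45] grip 0.0259 q [0.16 0.64 1.76 0.45 0.5  0.56]
```

View pics/w13.png

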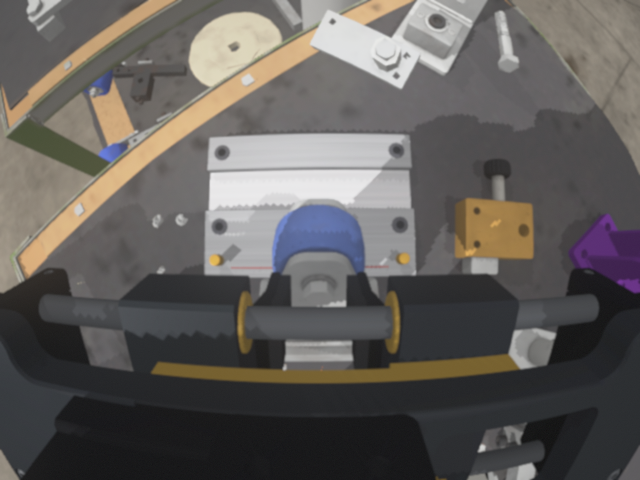

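View pics/s13.png

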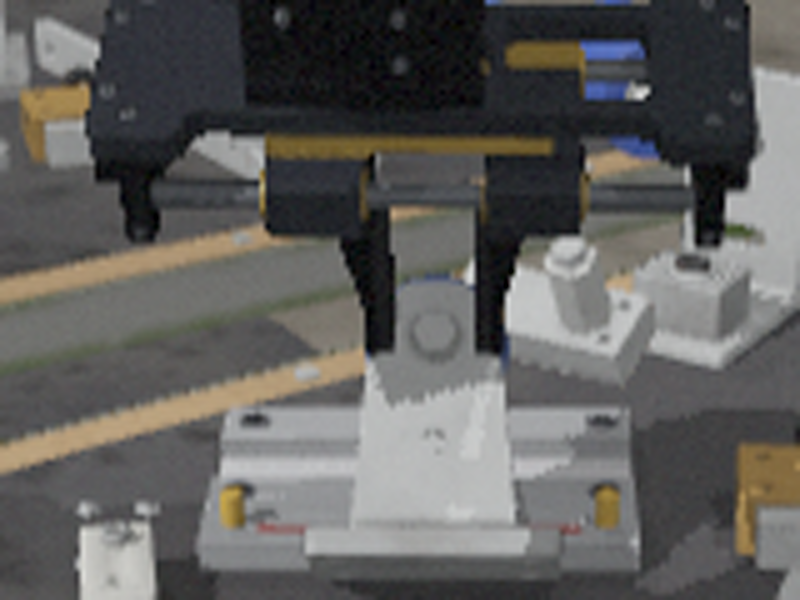

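Emit:
jog_arm --pt "0 1.4 3.8 0 0 0 0.4" --pt "0 3.3 7.3 0 0 0 0.4" --pt "0 5.3 10.9 0 0 0 0.4" --pt "0 7.5 14.3 0 0 0 0.4" --pt "0 9.6 17.8 0 0 0 0.4" --pt "0 12.6 22 0 0 0 0.4"

```text
time: 15.1
position: [0.5982, 0.2863, 0.0873]
tool_rot: [-0.531, 0.216, -0.307, 0.76]
ft_force: [-0.6, -0.5, -0.9]
grip_width: 0.026
```

```bash
python3 look.py 14; python3 - <<'E'
from h import *
from rig import *
c=camera("scene");crop(c,200,150,160,120,5,"pics/s14.png")
E
```

```text
t 15.1 tcp jig mm [17.7 -5.8 87.3] tilt 20.1 xax [-0.004 -1.    -0.001] F jig [-0.8   0.13 -0.89] grip 0.026 q [0.18 0.67 1.7  0.42 0.52 0.62]
```

View pics/w14.png

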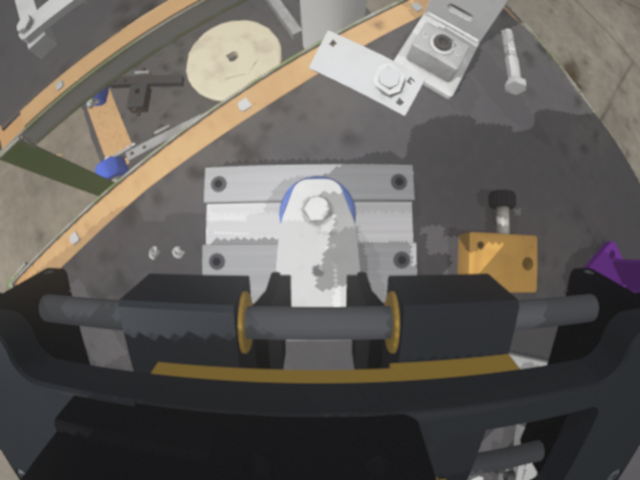

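View pics/s14.png

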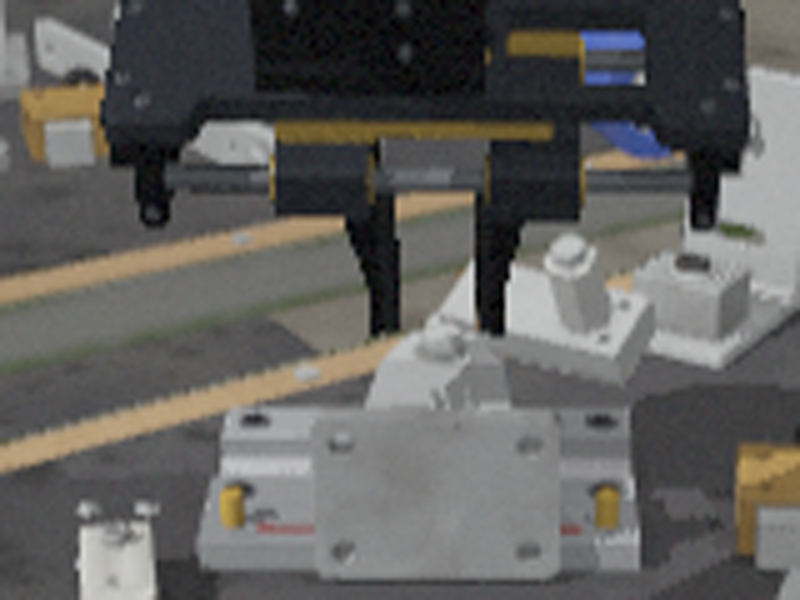

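Emit:
jog_arm --pt "0 -17.5 -4.3 0 0 0 0" --pt "0 -27.8 -32.5 0 0 0 0" --pt "0 -36.7 -56.9 0 0 0 0" --pt "0 -36.7 -56.9 0 0 0 0" --pt "0 -3.8 -68.8 0 0 0 0" --pt "0 24.4 -79.1 0 0 0 0" --pt "0 35.7 -83.2 0 0 0 0" --pt "0 35.7 -83.2 0 0 0 0"

```text
time: 16.2
position: [0.5525, 0.2391, 0.0248]
tool_rot: [-0.531, 0.216, -0.307, 0.76]
ft_force: [-0.5, 0.6, -0.3]
grip_width: 0.0436
```

```bash
python3 look.py 15; python3 - <<'E'
from h import *
from rig import *
c=camera("top");np.savez("t15.npz",**c);crop(c,220,190,130,97,6,"pics/t15.png")
E
```

```text
t 16.2 tcp jig mm [-48.   -5.6  24.8] tilt 20.09 xax [-0.004 -1.    -0.002] F jig [ 0.1   0.72 -0.27] grip 0.0436 q [0.11 0.74 1.88 0.74 0.33 0.2 ]
```

View pics/w15.png

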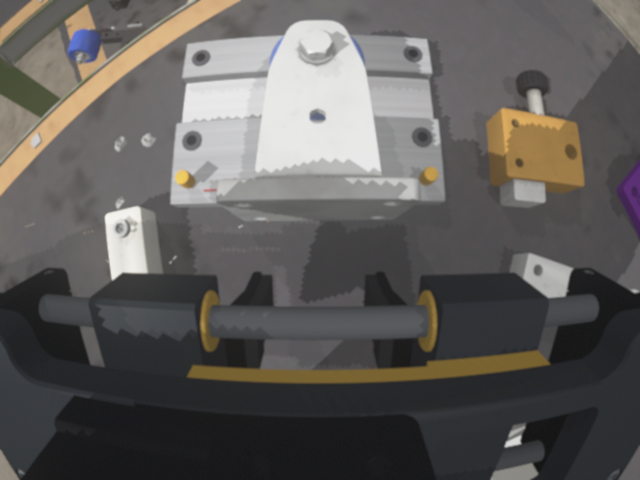

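View pics/t15.png

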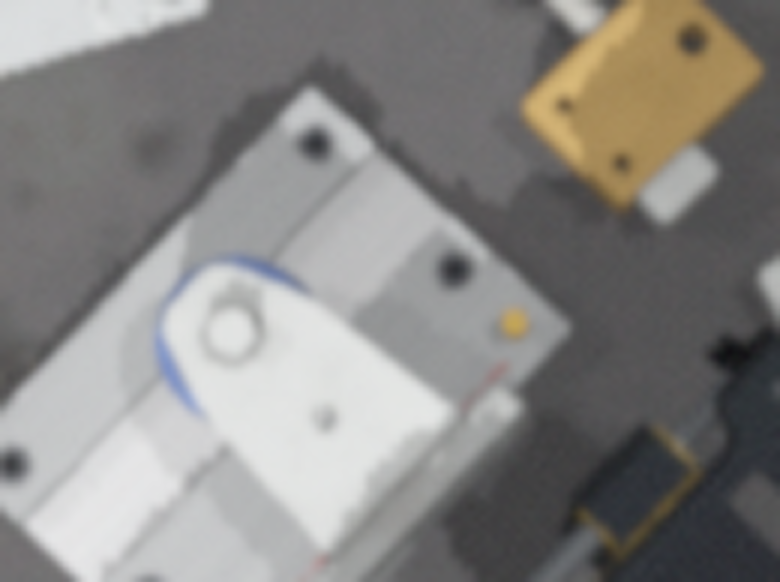

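Emit:
jog_arm --pt "0 2 5.6 0 0 0 0" --pt "0 4.1 11.3 0 0 0 0" --pt "0 5.5 15 0 0 0 0" --pt "0 6.5 17.9 0 0 0 0" --pt "0 7.2 19.7 0 0 0 0" --pt "0 7.9 21.6 0 0 0 0"

```text
time: 17.05
position: [0.5681, 0.2554, 0.0252]
tool_rot: [-0.531, 0.216, -0.307, 0.76]
ft_force: [-0.0, 0.6, -0.3]
grip_width: 0.043
```

```bash
python3 look.py 16
```

```text
t 17.05 tcp jig mm [-25.5  -5.5  25.2] tilt 20.09 xax [-0.004 -1.    -0.001] F jig [ 0.44  0.43 -0.3 ] grip 0.043 q [0.14 0.75 1.82 0.66 0.36 0.31]
```

View pics/w16.png

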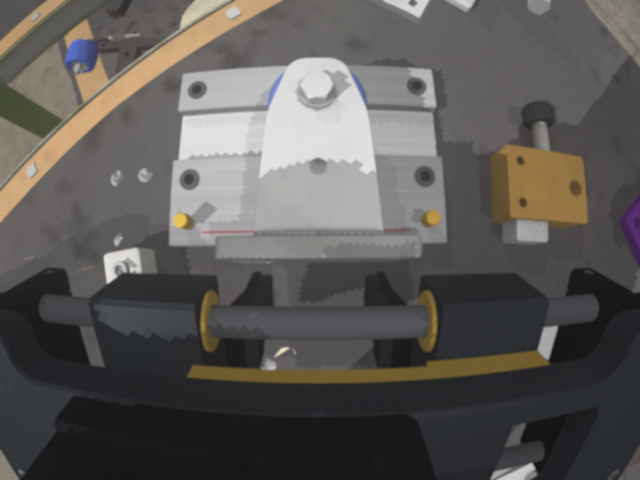

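Emit:
jog_arm --pt "0 0.3 1 0 0 0 0" --pt "0 0.7 2 0 0 0 0" --pt "0 1 3 0 0 0 0" --pt "0 1.3 3.6 0 0 0 0"

```text
time: 17.6
position: [0.5709, 0.2581, 0.0253]
tool_rot: [-0.531, 0.216, -0.307, 0.76]
ft_force: [-0.8, -0.5, -0.1]
grip_width: 0.0435
```

Emit:
jog_arm --pt "0 0.2 0.6 0 0 0 0" --pt "0 0.4 1.2 0 0 0 0" --pt "0 0.7 1.8 0 0 0 0"

```text
time: 17.98
position: [0.5718, 0.2594, 0.0251]
tool_rot: [-0.531, 0.216, -0.307, 0.76]
ft_force: [-1.1, -2.6, 0.8]
grip_width: 0.0432
```

Emit:
jog_arm --pt "0 0.2 0.5 0 0 0 0" --pt "0 0.3 0.9 0 0 0 0" --pt "0 0.3 0.9 0 0 0 0"

```text
time: 18.35
position: [0.572, 0.2596, 0.0251]
tool_rot: [-0.531, 0.216, -0.307, 0.76]
ft_force: [-2.6, -4.4, 2.5]
grip_width: 0.0432
```

```bash
python3 look.py 17; python3 - <<'E'
from h import *
c=load("w.npz");crop(c,150,170,320,110,2.5,"pics/w17c.png")
E
```

```text
t 18.35 tcp jig mm [-19.8  -5.4  25.1] tilt 20.03 xax [-0.003 -1.    -0.002] F jig [-4.92 -1.2   2.51] grip 0.0432 q [0.14 0.75 1.81 0.63 0.36 0.34]
```

View pics/w17c.png

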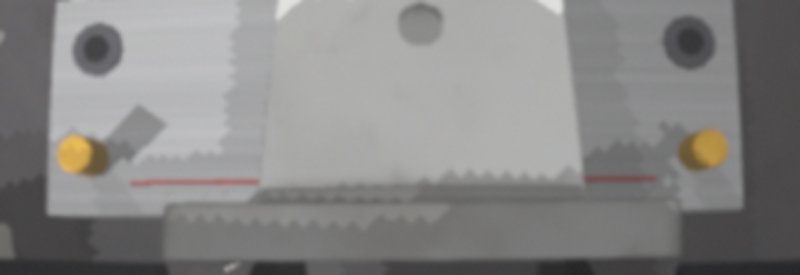

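Emit:
jog_arm --pt "0 0.2 0.6 0 0 0 0" --pt "0 0.4 1.2 0 0 0 0" --pt "0 0.6 1.7 0 0 0 0" --pt "0 0.6 1.7 0 0 0 0"

```text
time: 18.9
position: [0.5722, 0.2599, 0.025]
tool_rot: [-0.532, 0.216, -0.307, 0.759]
ft_force: [-5.3, -9.8, 6.0]
grip_width: 0.0434
```

```bash
python3 look.py 18
```

```text
t 18.9 tcp jig mm [-19.4  -5.3  25. ] tilt 19.93 xax [-0.003 -1.    -0.002] F jig [-10.74  -2.92   6.04] grip 0.0434 q [0.14 0.75 1.81 0.63 0.37 0.35]
```

Emit:
jog_arm --pt "0 0.1 0.2 0 0 0 0" --pt "0 0.1 0.3 0 0 0 0" --pt "0 0.1 0.3 0 0 0 0" --pt "0 0.1 0.3 0 0 0 0" --pt "0 0.1 0.3 0 0 0 0"

```text
time: 19.58
position: [0.5722, 0.26, 0.025]
tool_rot: [-0.532, 0.216, -0.307, 0.759]
ft_force: [-6.0, -10.1, 6.1]
grip_width: 0.0437
```

```bash
python3 look.py 19; python3 - <<'E'
from h import *
from rig import *
c=load("w.npz");crop(c,150,170,320,110,2.5,"pics/w19c.png")
c=camera("scene");crop(c,210,190,140,105,5,"pics/s19.png")
E
```

```text
t 19.57 tcp jig mm [-19.4  -5.3  25. ] tilt 19.91 xax [-0.003 -1.    -0.002] F jig [-11.47  -2.71   6.1 ] grip 0.0437 q [0.14 0.75 1.81 0.63 0.37 0.35]
```

View pics/w19c.png

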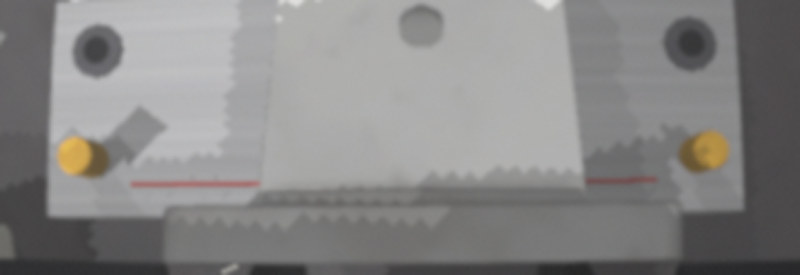

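Emit:
jog_arm --pt "0 -1 -2.8 0 0 0 0" --pt "0 -5.5 -15 0 0 0 0" --pt "0 -12 -33 0 0 0 0" --pt "0 -40 -25 0 0 0 0" --pt "0 -80 -11 0 0 0 0" --pt "0 -120 4 0 0 0 0" --pt "0 -120 4 0 0 0 0" --pt "0 -120 4 0 0 0 0"

```text
time: 20.68
position: [0.5481, 0.2349, 0.1392]
tool_rot: [-0.531, 0.216, -0.307, 0.76]
ft_force: [-0.5, -0.3, 0.5]
grip_width: 0.0433
```

```bash
python3 look.py 20; python3 - <<'E'
from h import *
from rig import *
c=load("w.npz");crop(c,180,120,240,160,3.3,"pics/w20c.png")
c=camera("scene");crop(c,190,190,160,120,5,"pics/s20.png")
c=camera("top");np.savez("t20.npz",**c);crop(c,205,185,150,112,5,"pics/t20.png")
E
```

```text
t 20.68 tcp jig mm [-54.1  -5.3 139.2] tilt 20.11 xax [-0.003 -1.    -0.002] F jig [-0.53  0.17  0.49] grip 0.0433 q [0.1  0.52 1.84 0.44 0.56 0.52]
```

View pics/w20c.png

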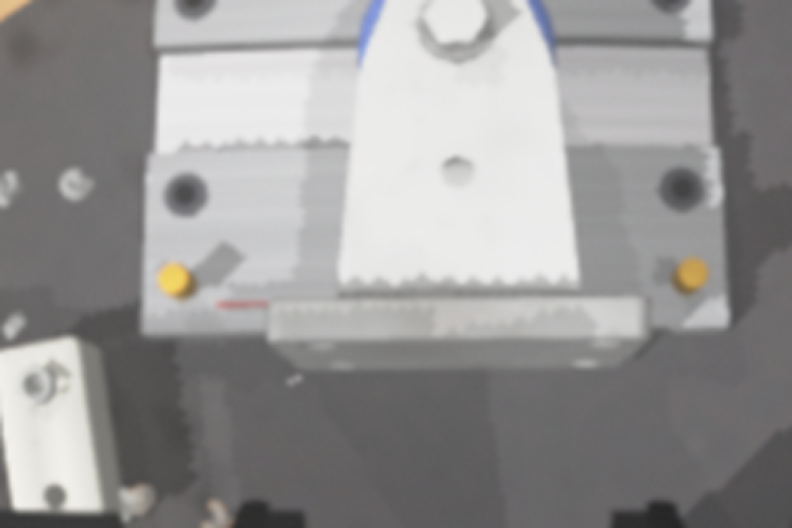

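View pics/s20.png

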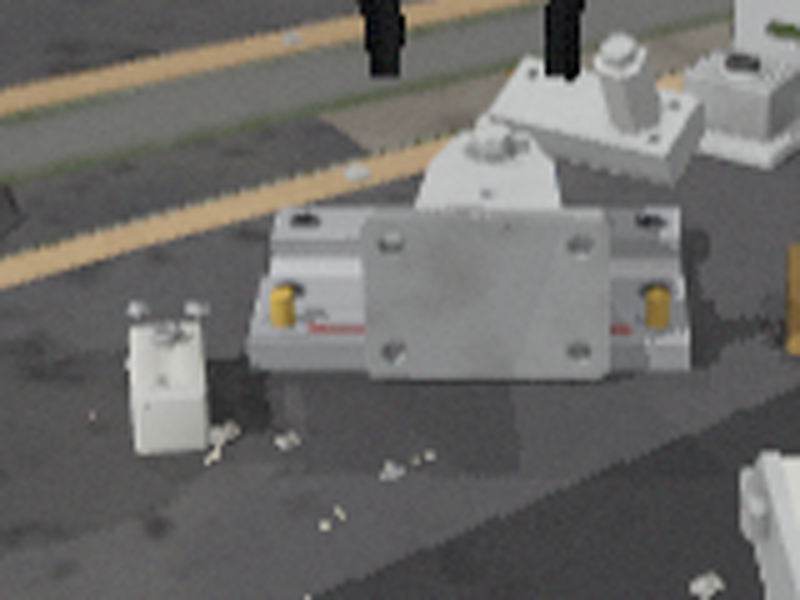

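View pics/t20.png

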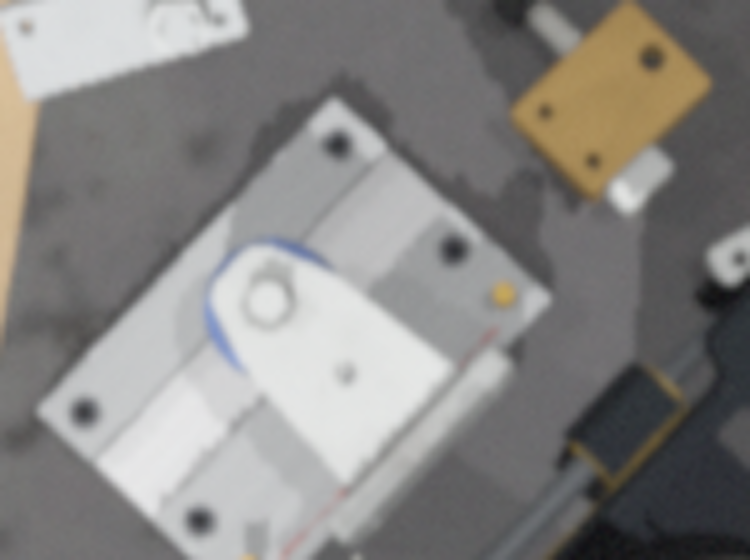

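```bash
python3 - <<'E'
from h import *
c=load("w.npz");k=3.3;f=lambda L:np.array(L)/k+[180,120]-.35
j=lambda L,z:(tojig(wray(c,f(L),z))*1e3).round(1)
print("jig edge",j([(142,334),(260,333),(729,327)],.012))
print("pins",j([(176,277),(693,270)],.024))
print("flange inner top",j([(275,298),(640,296)],.062))
print("flange outer top",j([(275,338),(640,337)],.062))
print("cheek end",j([(340,284),(578,284)],.052))
c=load("t20.npz");f=lambda L:np.array(L)/5+[205,185]-.4
j=lambda L,z:(tojig(ray(c,f(L),z))*1e3).round(1)
print("top: pin",j([(504,294)],.024),"jig edge",j([(552,297)],.012),"inner",j([(492,350),(335,517)],.062),"outer",j([(514,367),(358,538)],.062),"bolt",j([(268,299)],.056))
E
```

```text
jig edge [[ -2.3  76.   12. ]
 [ -2.4  45.1  12. ]
 [ -1.2 -73.8  12. ]]
pins [[ 10.2  64.5  24. ]
 [ 11.3 -62.5  24. ]]
flange inner top [[ -1.7  33.8  62. ]
 [ -1.5 -43.4  62. ]]
flange outer top [[-10.2  33.6  62. ]
 [-10.3 -43.2  62. ]]
cheek end [[  2.9  20.9  52. ]
 [  2.7 -31.2  52. ]]
top: pin [[ 12.  -63.9  24. ]] jig edge [[  0.3 -75.4  12. ]] inner [[ -1.3 -45.   62. ]
 [ -1.4  29.9  62. ]] outer [[-10.5 -45.9  62. ]
 [-11.7  29.8  62. ]] bolt [[65. -7. 56.]]
```

```bash
python3 -c "
from rig import *
print(hand_in())"
```

```text
the job is handed in; nothing more can be done
None
```

I laid the fork bracket on its side in the jig between the pins, pressed it home and handed the job in at about 21 s. Handing in reports no verdict.

- **Sliding:** I pushed the foot flange low with two fingers. It slid at about 5.7 N until it met the jig's front edge, where the push rose to about 15 N. Standing there, it was within about 1 to 2° of square.
- **Tipping:** I pushed high on the cheek, with at most about 6 N in the readings I took. The bracket went past its balance point and fell flat on the bars.
- **Pressing:** I pressed the underside of the flange with about 13 N in total (11.5 N along the push) for roughly 0.6 s. The tool had stopped moving, so the flange was against the edge. I then backed clear.

**Last checks:**

| Check | Result | Limit |
|---|---|---|
| Flange to front edge, wrist camera | about 0 mm | 2.5 mm |
| Flange to front edge, top camera | about 1.5 mm short | 2.5 mm |
| Flange parallel to the edge | about 0.6° | 2° |
| Bracket middle from the jig's middle | about 6 mm | 35 mm |

- **Disagreement:** the two cameras differ by about 1.5 mm on the flange gap, which is within their 2 mm calibration. The stop I felt while pressing supports the smaller value.
- **Bystanders:** the robot never touched the three bystander blocks as far as the pictures and forces show. I did not measure their positions again at the end.

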